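# Close a mini chopper and hold it switched on

## Task

Get the mini chopper ready and run it: lay the splash disc flat in the bowl, stem up, and let go of it; then set the motor head on top with its two lugs in the notches of the bowl's rim, push it down against the spring and twist it about a quarter turn clockwise (seen from above) as far as it goes. The chopper runs only while it is held, so finish still gripping the head and holding it down and fully turned; leave the other things on the worktop as they are.

Things in the scene. Friction and masses are not known exactly. Their poses are not given: they have to be found in the camera images.
- bowl: Chopper bowl fixed to the worktop: clear round wall, 120 mm outside diameter, white rim 70 mm high. Origin at the centre of the underside, z up. Round the rim run two inward lips, 5 mm thick, underside at 65 mm, 90 mm clear between them, parted by two open notches 34 mm wide, centred on the bowl's own +x and -x; a rib on the outer wall stands below each notch.
- bowl_mouth (a point): Centre of the bowl's mouth, level with the rim, 70 mm above the bowl's origin; axes as the bowl's.
- bowl_ledge (a point): Centre of the bowl, level with the flat inner ledge that takes the splash disc, 50 mm above the bowl's origin (ledge inner radius 36 mm, outer 46 mm).
- carrier (a joint): Downward travel (m) of the sprung grey ring under the lips, on which the head's lugs land: 0 at rest (ring face 64 mm above the worktop), stop at 0.008. The spring pushes up with 5 N at rest, 10 N at the stop. From 0.005 on the lugs pass below the lips.
- switch_ring (a joint): Turn (rad) of the same ring about the bowl's axis, clockwise seen from above: 0 at rest, stop at 1.35. A spring turns it back (0.06 N m at rest, 0.28 at the stop). In each notch two pegs (4 mm above the ring face, 23 mm clear between them) take one lug, so the ring turns with the head. The lips let the lugs turn only while the head is pushed down.
- disc: Splash disc, loose, white: flat, 85 mm across and 3 mm thick, with an upright round stem in the middle, 22 mm across, its top 41 mm above the disc's underside. Origin at the centre of the underside, z up along the stem. About 50 g. On the ledge its stem stands 21 mm above the rim, so it can be held above the rim all the way in.
- head: Motor head, loose, white, upright, 94 mm high, 260 g. Origin at the centre of the underside, z up. Below, a plug 85 mm across, 17.5 high, hollow (42 across, 43 deep) for the disc's stem; above it a body 114 across up to 50 mm. Half a turn makes no difference. Origin above the worktop: about 64 mm resting on the sprung ring, 59 caught under the lips, 56 at the stop.
- head_grip (a point): On the head's axis in the grey grip block on top, 76 mm above the head's origin, axes as the head's. The block is 72 mm long along the head's x and 50 mm wide along its y, with flat sides from 54 to 94 mm height.
- head_lug (a point): Tip of one of the two lugs at the plug's foot, 53 mm from the axis along the head's +x, 3 mm above its underside; the other is at -x. Lugs are 18 mm wide, 6 mm thick, underside level with the origin. They lie below the ends of the grip block and two grey marks on the body.
- pepper_mill: Bystander: turned wooden pepper mill, 46 mm wide, 127 tall; to be left alone. Origin at the centre of its underside.
- salt_shaker: Bystander: glass salt shaker with steel cap, 42 mm wide, 80 tall; to be left alone. Origin at the centre of its underside.
- wood_bowl: Bystander: small turned wooden bowl, 111 mm wide, 32 tall; to be left alone. Origin at the centre of its underside.
- small_cup: Bystander: small white cup without a handle, 64 mm wide, 36 tall; to be left alone. Origin at the centre of its underside.
- glass_a: Bystander: drinking glass, 81 mm wide, 93 tall; to be left alone. Origin at the centre of its underside.
- jar_low: Bystander: low glass jar with black lid, 95 mm wide, 60 tall; to be left alone. Origin at the centre of its underside.
- teaspoon_b: Bystander: steel teaspoon lying flat, 132 x 26 x 9 mm; to be left alone. Origin at the centre of its underside.

How it is judged (in metres and radians):
On the way, in this order (a step that is already met when the one before it is completed fails the run):
1. the splash disc lies flat on the ledge in the bowl, let go, with the head still off (horizontal distance between disc and bowl below 0.008 m and z of disc in the frame of bowl between 0.047 and 0.053 m and angle between disc's own z axis and vertical below 0.06 rad and contact force between the fingers and disc below 0.3 N and horizontal distance between head and bowl above 0.1 m), for 0.2 s.
2. the motor head is pushed down in the bowl against the spring (horizontal distance between head and bowl below 0.006 m and z of head in the frame of bowl below 0.0605 m and angle between head's own z axis and vertical below 0.08 rad and value of joint carrier above 0.004 m and value of joint carrier above 0.005 m and value of joint switch_ring below 0.9 rad), for 0.05 s.
3. the head is turned to the end, under the lips (horizontal distance between head and bowl below 0.006 m and z of head in the frame of bowl below 0.0605 m and angle between head's own z axis and vertical below 0.08 rad and value of joint carrier above 0.004 m and value of joint switch_ring above 1.15 rad), for 0.2 s.
At the end, for the whole second after the job is handed in: Disc flat on the ledge (within 8 mm of the bowl's axis, tilt below 0.06 rad); head in the bowl within 6 mm of its axis, upright within 0.08 rad, sprung ring pushed down more than 4 mm and turned more than 1.15 rad; the fingers still grip the head (over 2 N) and it is still (all of step 3 and horizontal distance between disc and bowl below 0.008 m and z of disc in the frame of bowl between 0.047 and 0.053 m and angle between disc's own z axis and vertical below 0.06 rad and contact force between the fingers and head above 2 N and linear speed of head below 0.02 m/s and angular speed of head below 0.2 rad/s); the arm keeps its last pose, push and grip.
It fails at once if one of the other things on the worktop is moved or knocked (distance of any of pepper_mill, salt_shaker, wood_bowl, small_cup, glass_a, jar_low, teaspoon_b from where it was at the start of the episode above 0.03 m).
It also fails if it takes over 72 s, if anything falls off the work surface, if the arm or the gripper's body presses on something with over 40 N, if the wrist force passes 120 N, or if a joint passes its speed limit or range.

## Robot

A 7-joint arm with a two-finger parallel gripper is mounted at the origin on a cart in front of the work surface, level with it; the furniture and walls round the work are solid. World frame = base frame: x ahead of the robot, y to its left, z up, the work surface at z = 0. Lengths are in mm, angles in rad, forces in N, time in s.
With the tool pointing down it reaches from about 425 to 950 mm from the base axis. Payload 4.7 kg.
Tool frame: the origin (TCP) lies on the centre line of the jaws, within the pads' length; the fingertips stand 19 mm ahead of it and the grasp point (between the pads) is the TCP; z points along the fingers, y is the line along which they close (so a half turn about z gives the same grasp; the last joint's range is limited). The gripper opens to 87 mm and grips with 3 to 60 N. Pads are 19 mm wide; open, the fingers measure 117 mm over their backs; the gripper's body (75 mm by 190 mm) begins 51 mm behind the grasp point.
Start: joints at [-1.208, 0.469, -0.049, 1.532, 0.024, 1.141, -0.082], TCP at [257.713, 623.884, 241.573] pointing down, gripper open.
Joint ranges: [-2.59, 2.59], [-0.33, 1.99], [-1.39, 1.29], [0.1, 2.45], [-1.04, 4.18], [0.21, 1.99], [-2.66, 2.66]. Speed limits (rad/s): [2.57, 2.57, 3.14, 3.14, 3.14, 3.14, 3.14].

## Interface

Orientations are given as a unit quaternion [w, x, y, z].
In Python, from cell import ctrl, viewer, job gives the robot as it stands.
- The arm moves only by the tool step_arm, never from a script. Its argument "increments" is a list of rows, each a list of 7 numbers: the finger opening in cm, from 0 to 8.7, then the shift along the tool's x, y, z in cm, then the turn, a rotation vector about the tool's x, y, z in rad. In form: [[fingers, x, y, z, wx, wy, wz], ...]. A call has 1 to 8 rows; each row shifts and turns the commanded pose from where the row before left it, along the tool's axes as they then stand; what a row does not reach is not made up. A row lasts 1/8 s, in which the tool goes at most 62.5 mm and 10.7 degrees, less where a joint would pass 70% of its speed; a pose out of reach is approached as far as the arm can. A call is refused whole if a number of a shift passes 6.25 or a number of a turn 0.188, either way. A call with a gripper value outside its range is refused whole. The fingers move at their own pace and stop on an object; the grip force is fixed at half the most. Time passes only in rows, so rows that do not move let the fingers close. It gives the time, the measured TCP pose, the force, the opening and the grip force at its end, in the units of the state.
- ctrl.read_state(): the state, without advancing time (a new reading comes with each control period).
- viewer.grab_frame(name): name is "scene" or "top" or "wrist"; returns (picture, depth): 420x560x3 uint8, red, green, blue; 420x560 float32, mm along the optical axis (not along the pixel's ray), 0 where there is no reading.
- viewer.camera_model(name): a dict with "camera_matrix" (3x3 intrinsics, pixels), "eye" and "orientation" of the camera in the world. Camera axes: x right, y down, z forward; pixel columns grow to the right and rows downward; lengths in mm; the calibration is good to about 2 mm. The wrist camera is an equidistant fisheye: a pixel r from the principal point sees the ray r / f radians off the axis. A picture is of the moment at which its call begins: read the wrist's pose just before it. camera_model takes no time and is no camera call; for the wrist camera it gives the pose at the moment of the call.
- job.finish_job(): hands the job in; it is judged then, once.
The state is a dict: "time": time; "joint_positions": joint angles; "dq": joint speeds; "joint_torque": joint torques, N m; "tcp_pos": TCP position; "tool_rot": TCP orientation; "wrist_force": force on the tool from outside, world axes, zero at the start; "wrist_torque": the same for the moment, N m; "width": opening from 0.0 (shut) to 1.0 (fully open); "grip_force": force on a finger pad.
Only numpy, scipy, OpenCV 4.12 (cv2) and the standard library are available. Lean on these libraries where they do the work, as an engineer would, in place of code of your own. Each camera call takes 0.05 s, during which the arm holds its last target. There are 200 camera calls.

## Working session

There is one attempt and no reset: what is moved stays moved. The work goes in short steps, Python scripts to look and compute and a tool call to move; the robot and the scene stay as the last step left them, time stands still between calls to the robot, and variables do not carry over. Pictures are saved under pics/ and viewed, at most 10 in all, crops included, and the job is handed in when it is done.

Besides the shell and the picture viewer there is one more tool, called after "Call:" by a JSON object that holds its "method" and its "body". step_arm: Moves the arm, as the interface text tells. Its arguments: {"type":"object","properties":{"increments":{"type":"array"}},"required":["increments"]}

```bash
mkdir -p pics
python3 - <<'E'
from cell import ctrl, viewer
import cv2,numpy as np
for n in ["scene","top"]:
    p,d=viewer.grab_frame(n); cv2.imwrite(f"pics/{n}0.png",p[:,:,::-1]); np.save(f"{n}0.npy",d)
    m=viewer.camera_model(n); print(n,m)
s=ctrl.read_state(); print({k:s[k] for k in("time","tcp_pos","tool_rot","width","wrist_force")})
E
```

```text
scene {'camera_matrix': array([[414.73456561,   0.        , 275.06747533],
       [  0.        , 414.73456561, 206.05232065],
       [  0.        ,   0.        ,   1.        ]]), 'eye': array([-299.13848924,  439.61890735, 1027.40293758]), 'orientation': array([ 0.19842369, -0.4801571 ,  0.79249983, -0.31940761])}
top {'camera_matrix': array([[519.881932  ,   0.        , 272.46788234],
       [  0.        , 519.881932  , 207.2414322 ],
       [  0.        ,   0.        ,   1.        ]]), 'eye': array([-286.59888283, -169.76075871, 1428.12147413]), 'orientation': array([-0.21723929,  0.75258453, -0.59686511,  0.17371143])}
{'time': 0.1, 'tcp_pos': array([257.54887411, 623.38630708, 240.59619705]), 'tool_rot': array([-1.29960150e-04,  1.94610371e-01,  9.80880233e-01, -8.69370883e-04]), 'width': 0.9993406572341559, 'wrist_force': array([-0.03063987, -0.44662441, -0.19127759])}
```

View pics/scene0.png

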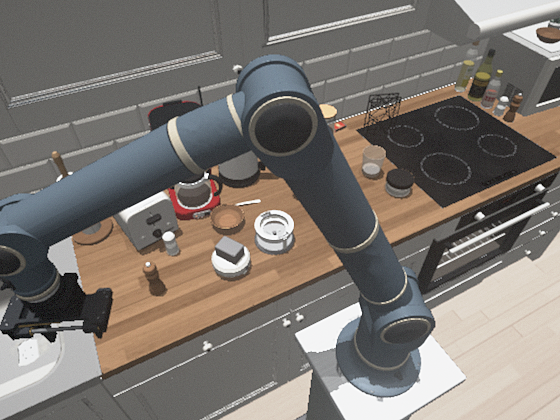

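View pics/top0.png

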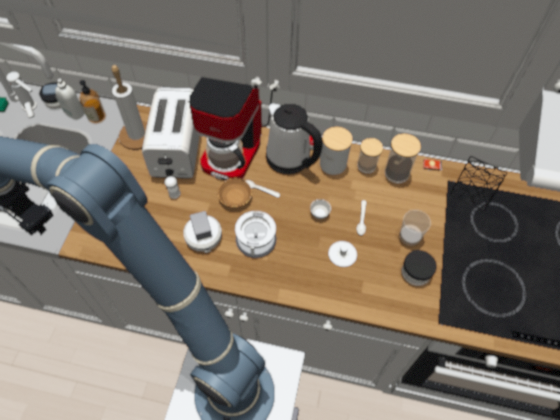

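The top view shows the head at about (202,230), the bowl at (256,232) and the disc at (343,252). Next I'll zoom in and measure these.

```bash
cat > h.py <<'E'
from cell import ctrl, viewer
import cv2,numpy as np
from scipy.spatial.transform import Rotation as R
def rot(q): return R.from_quat(np.roll(np.asarray(q,float),-1))
def rays(m,uv,fish=False):
    K=m["camera_matrix"];a=(np.atleast_2d(uv)-K[:2,2])/K[0,0]
    if fish:
        r=np.linalg.norm(a,axis=1,keepdims=True)+1e-9
        v=np.c_[a/r*np.sin(r),np.cos(r)]
    else: v=np.c_[a,np.ones(len(a))]
    return rot(m["orientation"]).apply(v)
def onplane(m,uv,z,fish=False):
    d=rays(m,uv,fish); return m["eye"]+d*((z-m["eye"][2])/d[:,2])[:,None]
def cloud(m,dep,fish=False):
    v,u=np.nonzero(dep>0); d=rays(m,np.c_[u,v],fish)
    fw=rot(m["orientation"]).apply([0,0,1])
    P=m["eye"]+d*(dep[v,u]/(d@fw))[:,None]
    o=np.full(dep.shape+(3,),np.nan); o[v,u]=P; return o
def circ(P):
    A=np.c_[2*P,np.ones(len(P))];s=np.linalg.lstsq(A,(P**2).sum(1),rcond=None)[0]
    return s[:2],np.sqrt(s[2]+s[:2]@s[:2])
E
python3 - <<'E'
from h import *
m=viewer.camera_model("top");d=np.load("top0.npy");W=cloud(m,d)
for n,u,v,r in(("head",202,230,26),("bowl",256,232,26),("disc",343,252,20)):
    Q=W[v-r:v+r,u-r:u+r].reshape(-1,3)
    h=np.histogram(Q[:,2],bins=np.arange(-6,110,4));print(n,onplane(m,[u,v],0)[0].round(),[(int(b),int(c)) for c,b in zip(*h) if c>15])
    for lo,hi in {"head":[(86,102),(44,56)],"bowl":[(64,76)],"disc":[(34,46)]}[n]:
        S=Q[(Q[:,2]>lo)&(Q[:,2]<hi)];print(lo,hi,S.mean(0).round(1),len(S),cv2.minAreaRect(S[:,:2].astype(np.float32)), S[:,2].mean())
img=cv2.imread("pics/top0.png")
a=cv2.resize(img[200:270,170:290],None,fx=4,fy=4,interpolation=cv2.INTER_CUBIC)
b=cv2.resize(img[235:275,310:380],None,fx=4,fy=4,interpolation=cv2.INTER_CUBIC)
o=np.zeros((445,480,3),np.uint8);o[:280]=a;o[285:445,:280]=b
cv2.imwrite("pics/crop1.png",o)
E
```

```text
head [460. 230.   0.] [(-6, 165), (-2, 604), (2, 594), (6, 155), (22, 23), (26, 21), (30, 26), (34, 20), (38, 49), (42, 81), (46, 119), (50, 178), (54, 120), (58, 37), (70, 18), (86, 29), (90, 101), (94, 179), (98, 51)]
86 102 [430.3 215.6  94.8] 360 ((432.6903991699219, 216.6470947265625), (76.51219940185547, 50.00636291503906), 30.850976943969727) 94.83191449697503
44 56 [418.2 210.4  50.5] 427 ((426.2231750488281, 214.3081512451172), (100.44352722167969, 110.70891571044922), 26.03993797302246) 50.50454984759679
bowl [491.  62.   0.] [(-6, 114), (-2, 444), (2, 475), (6, 195), (10, 155), (14, 142), (18, 60), (22, 44), (26, 53), (30, 37), (34, 29), (38, 38), (42, 28), (46, 82), (50, 129), (54, 71), (58, 39), (62, 64), (66, 136), (70, 228), (74, 101)]
64 76 [462.6  54.8  70.7] 481 ((464.0888671875, 54.64080047607422), (120.70515441894531, 121.18212890625), 62.055362701416016) 70.69756521933354
disc [ 484. -216.    0.] [(-6, 137), (-2, 491), (2, 621), (6, 225), (10, 42), (38, 18)]
34 46 [ 474.1 -215.3   40.7] 40 ((474.53387451171875, -215.989013671875), (21.07940673828125, 21.966976165771484), 48.887237548828125) 40.67262289831412
```

View pics/crop1.png

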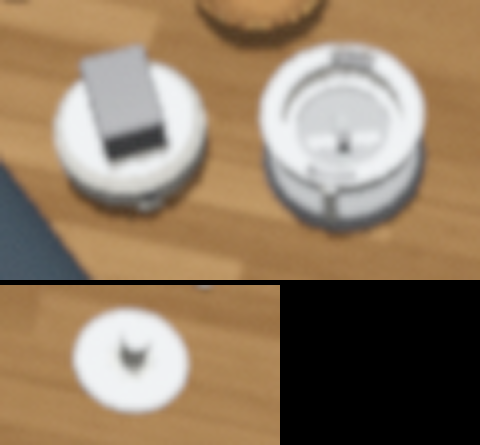

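The crop shows the head's grip block running from (110,55) to (135,145). The bowl's notches are at about (352,58) and (330,175), and the disc's stem is at (132,352).

```bash
cat >> h.py <<'E'
def yaw():  # world angle (deg) of tool y, assuming tool down
    y=rot(ctrl.read_state()["tool_rot"]).apply([0,1,0]);return np.degrees(np.arctan2(y[1],y[0]))
def plan(target,yawdeg=None,n=None):
    """rows in tool axes from measured pose to target (mm), tool y at yawdeg, tool kept pointing down"""
    s=ctrl.read_state();p=np.array(s["tcp_pos"]);q=rot(s["tool_rot"])
    y0=yaw();yt=y0 if yawdeg is None else yawdeg
    def Rd(a): a=np.radians(a);y=np.array([np.cos(a),np.sin(a),0]);z=np.array([0,0,-1.]);return R.from_matrix(np.c_[np.cross(y,z),y,z])
    dv=np.array(target)-p;dy=yt-y0
    n=n or int(max(np.ceil(np.linalg.norm(dv)/55),np.ceil(abs(dy)/9.5),1))
    print("at",p.round(1),"yaw",round(y0,1),"tilt",np.degrees(q.as_matrix()[:,2]@[1,0,0]).round(2),np.degrees(q.as_matrix()[:,2]@[0,1,0]).round(2),"j",np.round(s["joint_positions"],2),"F",np.round(s["wrist_force"],1),"w",round(s["width"]*8.7,2),"g",round(s["grip_force"],1),"t",s["time"])
    out=[]
    for i in range(n):
        nx=Rd(y0+dy*(i+1)/n);w=(q.inv()*nx).as_rotvec();v=q.inv().apply(dv/n)/10
        out.append([*v.round(2).tolist(),*w.round(3).tolist()]);q=nx
    for o in out: print(o)
E
python3 - <<'E'
from h import *
m=viewer.camera_model("top")
N=onplane(m,[[170+352/4,200+58/4],[170+330/4,200+175/4]],70);print(N.round(1),np.degrees(np.arctan2(*(N[0]-N[1])[1::-1])))
P=onplane(viewer.camera_model("scene"),[[151,268],[170,240],[231,258],[274,232]],60);print(P.round())
plan([480,120,235],20)
E
```

```text
[[514.4  59.6  70. ]
 [412.2  50.9  70. ]] 4.8548197776064494
[[485. 439.  60.]
 [560. 360.  60.]
 [412. 224.  60.]
 [442.  68.  60.]]
at [257.5 623.4 240.6] yaw 67.6 tilt -0.03 -0.09 j [-1.21  0.47 -0.05  1.53  0.02  1.14 -0.08] F [-0.  -0.4 -0.2] w 8.69 g 0.0 t 0.1
[-3.62, -3.46, 0.06, -0.002, 0.0, 0.075]
[-3.87, -3.18, 0.05, 0.0, 0.0, 0.075]
[-4.09, -2.87, 0.05, 0.0, 0.0, 0.075]
[-4.3, -2.56, 0.05, 0.0, 0.0, 0.075]
[-4.48, -2.23, 0.05, 0.0, 0.0, 0.075]
[-4.64, -1.88, 0.05, 0.0, 0.0, 0.075]
[-4.76, -1.53, 0.05, 0.0, 0.0, 0.075]
[-4.87, -1.16, 0.05, 0.0, 0.0, 0.075]
[-4.94, -0.79, 0.05, 0.0, 0.0, 0.075]
[-4.99, -0.42, 0.05, 0.0, 0.0, 0.075]
[-5.0, -0.04, 0.05, 0.0, 0.0, 0.075]
```

Call:
{"method": "step_arm", "body": {"increments": [[8.7, -3.6, -3.5, 0.05, 0, 0, 0.075], [8.7, -3.9, -3.2, 0.05, 0, 0, 0.075], [8.7, -4.1, -2.9, 0.05, 0, 0, 0.075], [8.7, -4.3, -2.6, 0.05, 0, 0, 0.075], [8.7, -4.5, -2.2, 0.05, 0, 0, 0.075], [8.7, -4.6, -1.9, 0.05, 0, 0, 0.075], [8.7, -4.8, -1.5, 0.05, 0, 0, 0.075], [8.7, -4.9, -1.2, 0.05, 0, 0, 0.075]]}}

```text
time: 1.1
tcp_pos: [420.2, 254.7, 237.4]
tool_rot: [-0.0, 0.477, 0.879, -0.0]
wrist_force: [0.3, 1.0, -0.5]
width: 0.999
grip_force: 0.0
```

Call:
{"method": "step_arm", "body": {"increments": [[8.7, -4.9, -0.8, 0.05, 0, 0, 0.075], [8.7, -5, -0.4, 0.05, 0, 0, 0.075], [8.7, -5, 0, 0.05, 0, 0, 0.075], [8.7, 0, 0, 0, 0, 0, 0]]}}

```text
time: 1.6
tcp_pos: [482.5, 115.4, 236.0]
tool_rot: [0.001, 0.575, 0.818, -0.001]
wrist_force: [-1.0, 0.8, -1.6]
width: 0.997
grip_force: 0.0
```

Run:
```python
from h import *
m=viewer.camera_model("wrist");p,d=viewer.grab_frame("wrist");print(m)
cv2.imwrite("pics/w1.png",p[:,:,::-1]);np.save("w1.npy",d)
plan([474.5,-216,130],-30)
```

```text
{'camera_matrix': array([[325.1922621 ,   0.        , 280.02200486],
       [  0.        , 325.1922621 , 205.85439401],
       [  0.        ,   0.        ,   1.        ]]), 'eye': array([458.35497926, 182.01189921, 378.48044254]), 'orientation': array([0.12783989, 0.97665533, 0.1711363 , 0.02266492])}
at [481.7 118.1 235.8] yaw 20.1 tilt -0.03 -0.02 j [-0.62  0.18  0.34  1.97 -0.07  1.    0.1 ] F [-0.1  1.   0.5] w 8.71 g 0.0 t 1.65
[-4.45, -1.73, 1.51, -0.001, 0.0, 0.125]
[-4.63, -1.17, 1.51, 0.0, 0.0, 0.125]
[-4.74, -0.58, 1.51, 0.0, 0.0, 0.125]
[-4.77, 0.01, 1.51, 0.0, 0.0, 0.125]
[-4.73, 0.61, 1.51, 0.0, 0.0, 0.125]
[-4.62, 1.19, 1.51, 0.0, 0.0, 0.125]
[-4.44, 1.76, 1.51, 0.0, 0.0, 0.125]
```

View pics/w1.png

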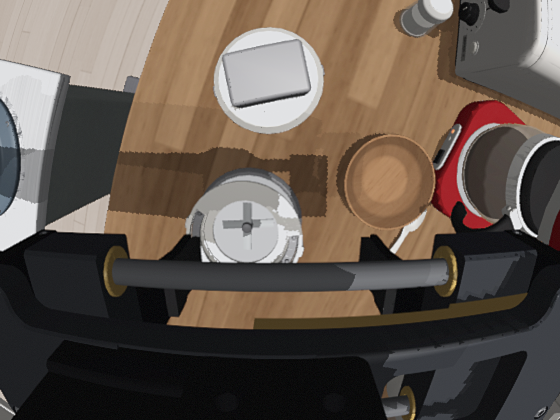

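The wrist view shows the head's block at about (267,72), the bowl at (247,225) with grey notches near (197,225) and (292,245), and the wood bowl at (390,180). I'll fit the poses from this depth.

Run:
```python
from h import *
q=rot([0.12783989, 0.97665533, 0.1711363 , 0.02266492])
m=viewer.camera_model("wrist");d=np.load("w1.npy");W=cloud(m,d,True)
Q=W[20:140,205:330].reshape(-1,3)
S=Q[(Q[:,2]>88)&(Q[:,2]<100)];print(S[:,2].mean(),cv2.minAreaRect(S[:,:2].astype(np.float32)))
S=Q[(Q[:,2]>42)&(Q[:,2]<55)];print(cv2.minEnclosingCircle(S[:,:2].astype(np.float32)))
Q=W[165:262,180:305].reshape(-1,3)
S=Q[(Q[:,2]>66)&(Q[:,2]<75)&(np.hypot(Q[:,0]-464,Q[:,1]-54)<66)];print(S[:,2].mean(),len(S),cv2.minEnclosingCircle(S[:,:2].astype(np.float32)))
# top-down rectified view of the rim plane z=70, 0.25mm/px, +x up, +y left
img=cv2.imread("pics/w1.png")
xs=464+75-np.arange(600)*.25; ys=54+75-np.arange(600)*.25
X,Y=np.meshgrid(xs,ys,indexing="ij");P=np.stack([X,Y,0*X+70],-1).reshape(-1,3)
c=rot(m["orientation"]).inv().apply(P-m["eye"]);r=np.hypot(c[:,0],c[:,1]);th=np.arctan2(r,c[:,2])
K=m["camera_matrix"];uv=(c[:,:2]/r[:,None]*th[:,None])*K[0,0]+K[:2,2];uv=uv.reshape(600,600,2).astype(np.float32)
cv2.imwrite("pics/rect1.png",cv2.remap(img,uv[...,0],uv[...,1],cv2.INTER_CUBIC))
```

```text
93.20237203114075 ((430.1910095214844, 222.32546997070312), (72.49251556396484, 50.553321838378906), 31.028812408447266)
((430.4886779785156, 221.93173217773438), 56.03506851196289)
69.22142848583331 2062 ((461.644287109375, 61.76964569091797), 61.655029296875)
```

View pics/rect1.png

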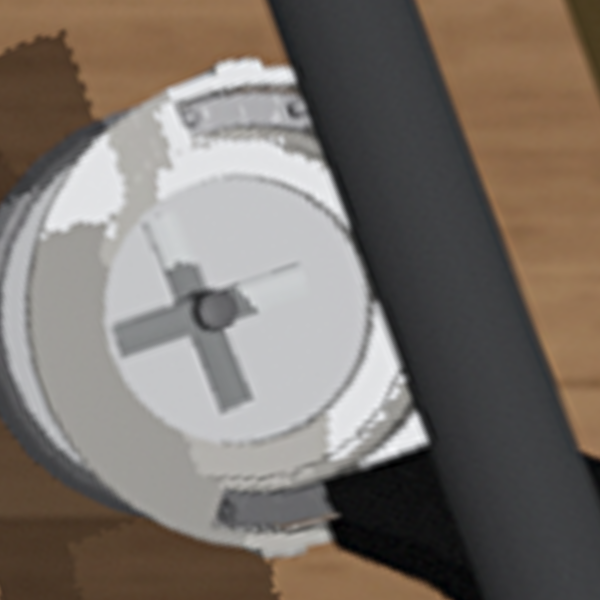

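Call:
{"method": "step_arm", "body": {"increments": [[8.7, -4.45, -1.7, 0.7, 0, 0, 0.125], [8.7, -4.6, -1.2, 0.7, 0, 0, 0.125], [8.7, -4.75, -0.6, 0.7, 0, 0, 0.125], [8.7, -4.75, 0, 0.7, 0, 0, 0.125], [8.7, -4.75, 0.6, 0.7, 0, 0, 0.125], [8.7, -4.6, 1.2, 0.7, 0, 0, 0.125], [8.7, -4.4, 1.8, 0.7, 0, 0, 0.125], [8.7, 0, 0, 0, 0, 0, 0]]}}

```text
time: 2.65
tcp_pos: [474.9, -215.8, 186.5]
tool_rot: [0.0, 0.866, 0.499, -0.001]
wrist_force: [-0.1, 0.3, -0.3]
width: 1.004
grip_force: 0.0
```

Run:
```python
from h import *
m=viewer.camera_model("wrist");p,d=viewer.grab_frame("wrist")
cv2.imwrite("pics/w2.png",p[:,:,::-1]);np.save("w2.npy",d)
W=cloud(m,d,True).reshape(-1,3);n=np.hypot(W[:,0]-474,W[:,1]+216)
S=W[(n<60)&(W[:,2]>36)&(W[:,2]<46)];print(len(S),S.mean(0),cv2.minEnclosingCircle(S[:,:2].astype(np.float32)) if len(S) else 0)
plan([474.5,-216,100],-30)
```

```text
426 [ 474.68265337 -212.09769604   40.18929006] ((474.4725646972656, -212.46743774414062), 10.8101806640625)
at [ 475.4 -213.5  186.4] yaw -29.9 tilt -0.07 0.03 j [-0.18  0.32  0.65  1.99 -0.24  0.92  0.07] F [ 0.2  0.7 -0.8] w 8.7 g 0.0 t 2.7
[-0.13, 0.03, 4.32, -0.001, 0.0, 0.001]
[-0.13, 0.02, 4.32, 0.0, 0.0, 0.001]
```

In the rectified view the notch pegs are at (192,117), (296,108) and (228,510), so the bowl yaw is about 5°. The arm was still settling during both wrist pictures. I'll re-measure from the first frame with its recorded pose, and measure the disc again now that the arm is at rest.

Run:
```python
from h import *
m=viewer.camera_model("wrist");p,d=viewer.grab_frame("wrist")
W=cloud(m,d,True).reshape(-1,3);n=np.hypot(W[:,0]-474,W[:,1]+216)
S=W[(n<60)&(W[:,2]>36)&(W[:,2]<46)];print("disc",len(S),cv2.minEnclosingCircle(S[:,:2].astype(np.float32)),S[:,2].mean())
S=W[(n<60)&(W[:,2]>0.5)&(W[:,2]<6)];print(cv2.minEnclosingCircle(S[:,:2].astype(np.float32)))
c=cv2.minEnclosingCircle(W[(n<60)&(W[:,2]>36)&(W[:,2]<46)][:,:2].astype(np.float32))[0]
plan([c[0],c[1],36],-30)
m["eye"]=np.array([458.35497926, 182.01189921, 378.48044254]);m["orientation"]=np.array([0.12783989, 0.97665533, 0.1711363 , 0.02266492])
W=cloud(m,np.load("w1.npy"),True)
Q=W[20:140,205:330].reshape(-1,3)
S=Q[(Q[:,2]>88)&(Q[:,2]<100)];print("head",S[:,2].mean(),cv2.minAreaRect(S[:,:2].astype(np.float32)))
Q=W[165:262,180:305].reshape(-1,3)
S=Q[(Q[:,2]>66)&(Q[:,2]<75)&(np.hypot(Q[:,0]-464,Q[:,1]-54)<66)];print("bowl",cv2.minEnclosingCircle(S[:,:2].astype(np.float32)))
print(ctrl.read_state()["tcp_pos"])
```

```text
disc 426 ((474.50775146484375, -212.68984985351562), 10.853565216064453) 40.1539702003596
((473.98895263671875, -215.97117614746094), 59.968162536621094)
at [ 475.8 -212.1  186.5] yaw -29.7 tilt -0.06 0.07 j [-0.18  0.32  0.65  1.99 -0.24  0.92  0.07] F [ 0.8  1.5 -0.7] w 8.71 g 0.0 t 2.75
[-0.04, -0.02, 5.02, -0.002, -0.001, 0.002]
[-0.04, -0.03, 5.02, 0.0, 0.0, 0.002]
[-0.04, -0.03, 5.02, 0.0, 0.0, 0.002]
head 93.18260240861305 ((431.62847900390625, 219.7041473388672), (72.49220275878906, 50.555076599121094), 30.776430130004883)
bowl ((462.645263671875, 61.27593994140625), 62.080074310302734)
[ 475.80849124 -212.10966138  186.50309196]
```

Call:
{"method": "step_arm", "body": {"increments": [[6, 0, 0, 3, 0, 0, 0], [6, 0, 0, 4, 0, 0, 0], [6, 0, 0, 3, 0, 0, 0], [6, 0, 0, 0, 0, 0, 0], [6, 0, 0, 0, 0, 0, 0]]}}

```text
time: 3.38
tcp_pos: [476.7, -212.8, 88.0]
tool_rot: [0.0, 0.865, 0.502, 0.001]
wrist_force: [-0.2, 0.4, 0.0]
width: 0.692
grip_force: 0.0
```

Run:
```python
from h import *
m=viewer.camera_model("wrist");p,d=viewer.grab_frame("wrist")
W=cloud(m,d,True).reshape(-1,3);n=np.hypot(W[:,0]-474,W[:,1]+214)
S=W[(n<35)&(W[:,2]>37)&(W[:,2]<44)];print("disc",len(S),cv2.minEnclosingCircle(S[:,:2].astype(np.float32)),S[:,2].mean())
plan([474.5,-212.5,36],-30)
```

```text
disc 863 ((473.8985900878906, -212.13328552246094), 11.041407585144043) 40.209462094368114
at [ 476.8 -213.2   88.3] yaw -29.8 tilt 0.15 -0.01 j [-0.1   0.46  0.56  2.06 -0.38  0.71  0.18] F [-0.7 -0.4 -0.4] w 6.01 g 0.0 t 3.425
[-0.06, -0.25, 5.23, 0.002, -0.001, 0.004]
```

Call:
{"method": "step_arm", "body": {"increments": [[6, -0.06, -0.28, 2, 0, 0, 0], [6, 0, 0, 2, 0, 0, 0], [6, 0, 0, 1.1, 0, 0, 0], [6, 0, 0, 0, 0, 0, 0], [1.8, 0, 0, 0, 0, 0, 0], [1.8, 0, 0, 0, 0, 0, 0], [1.8, 0, 0, 0, 0, 0, 0], [1.8, 0, 0, 0, 0, 0, 0]]}}

```text
time: 4.42
tcp_pos: [473.0, -212.8, 36.2]
tool_rot: [0.0, 0.865, 0.501, 0.0]
wrist_force: [1.0, 0.5, 0.0]
width: 0.324
grip_force: 0.0
```

Run:
```python
from h import *
plan([474,-212.3,180],-30)
```

```text
at [ 473.  -212.8   36.2] yaw -29.9 tilt 0.02 0.0 j [-0.04  0.54  0.5   2.09 -0.45  0.61  0.25] F [1.  0.5 0. ] w 2.82 g 0.0 t 4.425
[0.03, 0.02, -4.79, 0.0, -0.0, 0.001]
[0.03, 0.02, -4.79, 0.0, 0.0, 0.001]
[0.03, 0.02, -4.79, 0.0, 0.0, 0.001]
```

Call:
{"method": "step_arm", "body": {"increments": [[1.5, 0, 0, 0, 0, 0, 0], [1.5, 0, 0, 0, 0, 0, 0], [1.5, 0, 0, 0, 0, 0, 0], [1.5, 0, 0, -3, 0, 0, 0], [1.5, 0, 0, -5, 0, 0, 0], [1.5, 0, 0, -5, 0, 0, 0], [1.5, 0, 0, -1, 0, 0, 0]]}}

```text
time: 5.3
tcp_pos: [474.4, -213.6, 178.9]
tool_rot: [0.002, 0.865, 0.501, 0.002]
wrist_force: [-0.6, 0.9, -0.2]
width: 0.245
grip_force: 30.0
```

Run:
```python
from h import *
plan([463,58,176],-30,7)
```

```text
at [ 474.4 -213.6  178.9] yaw -29.9 tilt 0.33 -0.06 j [-0.19  0.33  0.66  2.   -0.26  0.89  0.08] F [-0.6  0.9 -0.2] w 2.13 g 30.0 t 5.3
[3.28, -2.07, 0.04, 0.006, -0.002, 0.0]
[3.28, -2.07, 0.04, 0.0, 0.0, 0.0]
[3.28, -2.08, 0.04, 0.0, 0.0, 0.0]
[3.28, -2.08, 0.04, 0.0, 0.0, 0.0]
[3.28, -2.08, 0.04, 0.0, 0.0, 0.0]
[3.28, -2.08, 0.04, 0.0, 0.0, 0.0]
[3.28, -2.08, 0.04, 0.0, 0.0, 0.0]
```

Call:
{"method": "step_arm", "body": {"increments": [[1.5, 3.28, -2.07, 0, 0, 0, 0], [1.5, 3.28, -2.07, 0, 0, 0, 0], [1.5, 3.28, -2.07, 0, 0, 0, 0], [1.5, 3.28, -2.07, 0, 0, 0, 0], [1.5, 1.6, -1, 0, 0, 0, 0], [1.5, 0, 0, 0, 0, 0, 0], [1.5, 0, 0, 0, 0, 0, 0], [1.5, 0, 0, 0, 0, 0, 0]]}}

```text
time: 6.3
tcp_pos: [465.4, -40.2, 175.8]
tool_rot: [0.0, 0.866, 0.5, -0.0]
wrist_force: [0.3, 1.1, -0.7]
width: 0.242
grip_force: 30.0
```

```bash
cat >> h.py <<'E'
def rect(m,img,c,z,half=75,n=600):
    s=2*half/n;X,Y=np.meshgrid(c[0]+half-np.arange(n)*s,c[1]+half-np.arange(n)*s,indexing="ij")
    P=np.stack([X,Y,0*X+z],-1).reshape(-1,3)
    q=rot(m["orientation"]).inv().apply(P-m["eye"]);r=np.hypot(q[:,0],q[:,1]);th=np.arctan2(r,q[:,2])
    K=m["camera_matrix"];uv=((q[:,:2]/r[:,None]*th[:,None])*K[0,0]+K[:2,2]).reshape(n,n,2).astype(np.float32)
    return cv2.remap(img,uv[...,0],uv[...,1],cv2.INTER_CUBIC)
E
python3 - <<'E'
from h import *
m=viewer.camera_model("wrist");p,d=viewer.grab_frame("wrist")
cv2.imwrite("pics/rect3.png",rect(m,p[:,:,::-1].copy(),(463,58),64));np.save("w3.npy",d);np.save("m3.npy",m,allow_pickle=True)
W=cloud(m,d,True).reshape(-1,3);n=np.hypot(W[:,0]-463,W[:,1]-58)
S=W[(n<66)&(W[:,2]>66)&(W[:,2]<74)];print("bowl",len(S),S[:,2].mean(),cv2.minEnclosingCircle(S[:,:2].astype(np.float32)))
plan([463,58,176],-30,3)
E
```

```text
bowl 6847 69.29950401387265 ((462.4585266113281, 59.77367401123047), 61.58473205566406)
at [465.5 -40.1 175.9] yaw -30.0 tilt -0.01 -0.02 j [-0.53  0.23  0.62  2.11 -0.18  0.85 -0.33] F [ 0.1 -0.5 -0.7] w 2.15 g 30.0 t 6.35
[2.79, -1.71, -0.0, -0.0, 0.0, 0.0]
[2.79, -1.71, -0.0, 0.0, 0.0, 0.0]
[2.79, -1.71, -0.0, 0.0, 0.0, 0.0]
```

View pics/rect3.png

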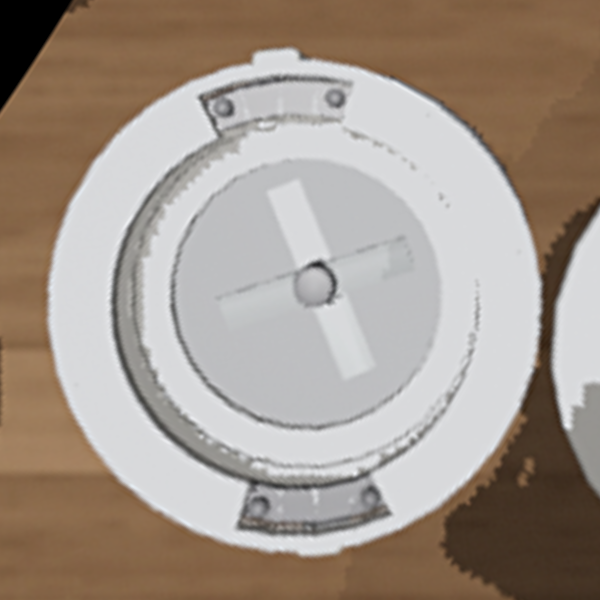

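Pegs in the rectified view: (223,106), (336,98), (260,505), (372,496). That puts the bowl centre at about (463, 58.2) with yaw 5°.

Call:
{"method": "step_arm", "body": {"increments": [[1.5, 2.8, -1.75, 0, 0, 0, 0], [1.5, 2.8, -1.75, 0, 0, 0, 0], [1.5, 2.7, -1.75, 0, 0, 0, 0], [1.5, 0, 0, 2, 0, 0, 0], [1.5, 0, 0, 2.5, 0, 0, 0], [1.5, 0, 0, 1, 0, 0, 0], [1.5, 0, 0, 0, 0, 0, 0], [1.5, 0, 0, 0, 0, 0, 0]]}}

```text
time: 7.35
tcp_pos: [462.1, 59.0, 121.7]
tool_rot: [0.0, 0.866, 0.501, 0.001]
wrist_force: [0.1, 0.8, -1.0]
width: 0.247
grip_force: 30.0
```

Run:
```python
from h import *
plan([462.5,57.4,87.5],-30,3)
```

```text
at [462.1  59.  121.7] yaw -29.9 tilt 0.08 0.03 j [-0.66  0.31  0.53  2.16 -0.24  0.72 -0.49] F [ 0.1  0.8 -1. ] w 2.15 g 30.0 t 7.35
[-0.04, 0.04, 1.14, 0.001, -0.001, 0.001]
[-0.04, 0.04, 1.14, 0.0, 0.0, 0.001]
[-0.04, 0.04, 1.14, 0.0, 0.0, 0.001]
```

Call:
{"method": "step_arm", "body": {"increments": [[1.5, -0.12, 0.12, 1, 0, 0, 0], [1.5, 0, 0, 1.2, 0, 0, 0], [1.5, 0, 0, 1.2, 0, 0, 0], [1.5, 0, 0, 0, 0, 0, 0], [1.5, 0, 0, 0, 0, 0, 0]]}}

```text
time: 7.98
tcp_pos: [461.7, 57.4, 86.8]
tool_rot: [-0.0, 0.865, 0.501, -0.0]
wrist_force: [-0.0, -0.3, 0.5]
width: 0.241
grip_force: 30.0
```

Run:
```python
from h import *
plan([462.5,57.4,86.2],-30,1)
```

```text
at [461.7  57.4  86.8] yaw -29.9 tilt -0.03 -0.01 j [-0.62  0.38  0.5   2.19 -0.3   0.64 -0.44] F [-0.  -0.3  0.5] w 2.1 g 30.0 t 7.975
[0.03, 0.07, 0.06, -0.0, 0.0, 0.002]
```

Call:
{"method": "step_arm", "body": {"increments": [[1.5, 0.03, 0.07, 0.07, 0, 0, 0], [1.5, 0, 0, 0, 0, 0, 0], [4, 0, 0, 0, 0, 0, 0], [4, 0, 0, 0, 0, 0, 0], [4, 0, 0, 0, 0, 0, 0], [4, 0, 0, -3, 0, 0, 0], [4, 0, 0, -4, 0, 0, 0], [4, 0, 0, -4, 0, 0, 0]]}}

```text
time: 8.98
tcp_pos: [462.3, 57.3, 197.4]
tool_rot: [-0.0, 0.865, 0.501, -0.0]
wrist_force: [0.6, 1.1, -1.3]
width: 0.464
grip_force: 0.0
```

Run:
```python
from h import *
plan([431.5,219.7,190],120.8)
```

```text
at [462.3  57.3 197.4] yaw -29.9 tilt -0.03 -0.02 j [-0.73  0.19  0.59  2.09 -0.13  0.9  -0.58] F [ 0.6  1.1 -1.3] w 4.03 g 0.0 t 8.975
[0.78, -0.67, 0.05, -0.0, 0.0, -0.164]
[0.88, -0.54, 0.05, 0.0, 0.0, -0.164]
[0.96, -0.38, 0.05, 0.0, 0.0, -0.164]
[1.01, -0.22, 0.05, 0.0, 0.0, -0.164]
[1.03, -0.05, 0.05, 0.0, 0.0, -0.164]
[1.03, 0.12, 0.05, 0.0, 0.0, -0.164]
[0.99, 0.28, 0.05, 0.0, 0.0, -0.164]
[0.93, 0.44, 0.05, 0.0, 0.0, -0.164]
[0.85, 0.59, 0.05, 0.0, 0.0, -0.164]
[0.74, 0.72, 0.05, 0.0, 0.0, -0.164]
[0.61, 0.83, 0.05, 0.0, 0.0, -0.164]
[0.47, 0.92, 0.05, 0.0, 0.0, -0.164]
[0.31, 0.98, 0.05, 0.0, 0.0, -0.164]
[0.15, 1.02, 0.05, 0.0, 0.0, -0.164]
[-0.02, 1.03, 0.05, 0.0, 0.0, -0.164]
[-0.19, 1.02, 0.05, 0.0, 0.0, -0.164]
```

Call:
{"method": "step_arm", "body": {"increments": [[8.7, 0.8, -0.65, 0, 0, 0, -0.164], [8.7, 0.9, -0.55, 0, 0, 0, -0.164], [8.7, 0.95, -0.4, 0, 0, 0, -0.164], [8.7, 1, -0.2, 0, 0, 0, -0.164], [8.7, 1.03, -0.05, 0, 0, 0, -0.164], [8.7, 1.03, 0.1, 0, 0, 0, -0.164], [8.7, 1, 0.3, 0, 0, 0, -0.164], [8.7, 0.95, 0.45, 0, 0, 0, -0.164]]}}

```text
time: 9.98
tcp_pos: [447.3, 139.3, 196.3]
tool_rot: [-0.0, 0.378, 0.926, 0.0]
wrist_force: [-0.6, 0.7, 0.3]
width: 0.999
grip_force: 0.0
```

Call:
{"method": "step_arm", "body": {"increments": [[8.7, 0.85, 0.6, 0, 0, 0, -0.164], [8.7, 0.75, 0.7, 0, 0, 0, -0.164], [8.7, 0.6, 0.8, 0, 0, 0, -0.164], [8.7, 0.5, 0.9, 0, 0, 0, -0.164], [8.7, 0.3, 1, 0, 0, 0, -0.164], [8.7, 0.15, 1, 0, 0, 0, -0.164], [8.7, 0, 1, 0, 0, 0, -0.164], [8.7, -0.2, 1, 0, 0, 0, -0.164]]}}

```text
time: 10.98
tcp_pos: [431.8, 219.4, 196.3]
tool_rot: [-0.0, -0.265, 0.964, 0.0]
wrist_force: [-0.2, 0.3, 0.4]
width: 0.998
grip_force: 0.0
```

Call:
{"method": "step_arm", "body": {"increments": [[8.7, 0, 0, 0, 0, 0, 0], [8.7, 0, 0, 0, 0, 0, 0], [8.7, 0, 0, 0, 0, 0, 0]]}}

```text
time: 11.35
tcp_pos: [432.1, 218.7, 196.3]
tool_rot: [-0.0, -0.262, 0.965, -0.0]
wrist_force: [-0.1, 0.7, -0.1]
width: 1.001
grip_force: 0.0
```

Run:
```python
from h import *
m=viewer.camera_model("wrist");p,d=viewer.grab_frame("wrist")
cv2.imwrite("pics/w4.png",p[:,:,::-1])
W=cloud(m,d,True).reshape(-1,3);n=np.hypot(W[:,0]-431,W[:,1]-219)
S=W[(n<50)&(W[:,2]>90)&(W[:,2]<97)];print("head",len(S),S[:,2].mean(),cv2.minAreaRect(S[:,:2].astype(np.float32)))
m=viewer.camera_model("top");p,d=viewer.grab_frame("top");W=cloud(m,d).reshape(-1,3);n=np.hypot(W[:,0]-463,W[:,1]-56)
S=W[(n<25)&(W[:,2]>84)];print("stem",len(S),S.mean(0) if len(S) else 0)
m=viewer.camera_model("scene");p,d=viewer.grab_frame("scene");W=cloud(m,d).reshape(-1,3);n=np.hypot(W[:,0]-463,W[:,1]-56)
S=W[(n<25)&(W[:,2]>84)];print("stem",len(S),S.mean(0) if len(S) else 0,S[:,2].max())
plan([431.5,219.7,78],120.8)
```

```text
head 5221 93.23182551295379 ((431.51324462890625, 219.75048828125), (71.55231475830078, 49.10357666015625), 31.077438354492188)
stem 45 [461.82542163  55.34614958  92.14811271]
stem 37 [458.50126588  58.52009804  89.86128658] 94.54166924484934
at [432.1 219.  196.4] yaw 120.4 tilt 0.0 0.0 j [-0.65  0.21  0.11  2.03 -0.03  0.91  1.57] F [ 0.2 -0.6  0.3] w 8.69 g 0.0 t 11.5
[0.0, 0.03, 3.95, -0.0, 0.0, -0.002]
[0.0, 0.03, 3.95, 0.0, 0.0, -0.002]
[0.0, 0.03, 3.95, 0.0, 0.0, -0.002]
```

View pics/w4.png

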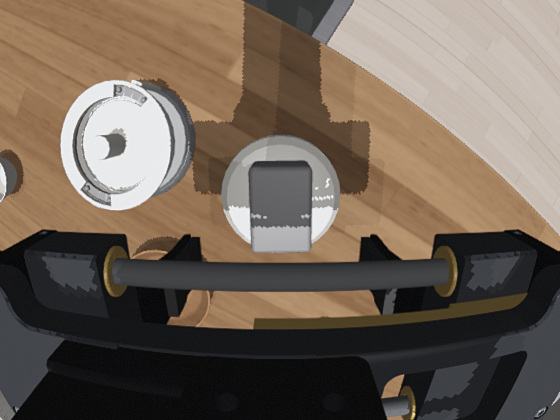

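The disc is in the bowl (stem at about (112,145)), and the jaws straddle the head's block at (280,205).

Call:
{"method": "step_arm", "body": {"increments": [[8.7, 0, 0.09, 3, 0, 0, -0.01], [8.7, 0, 0, 4, 0, 0, 0], [8.7, 0, 0, 3.5, 0, 0, 0], [8.7, 0, 0, 1.4, 0, 0, 0], [8.7, 0, 0, 0, 0, 0, 0], [4.4, 0, 0, 0, 0, 0, 0], [4.4, 0, 0, 0, 0, 0, 0], [4.4, 0, 0, 0, 0, 0, 0]]}}

```text
time: 12.5
tcp_pos: [432.0, 220.3, 78.1]
tool_rot: [0.001, -0.268, 0.963, 0.0]
wrist_force: [-0.9, -0.6, 0.1]
width: 0.745
grip_force: 0.0
```

Call:
{"method": "step_arm", "body": {"increments": [[4.4, 0, 0, 0, 0, 0, 0], [4.4, 0, 0, 0, 0, 0, 0], [4.4, 0, 0, 0, 0, 0, 0], [4.4, 0, 0, 0, 0, 0, 0]]}}

```text
time: 13.0
tcp_pos: [431.8, 220.0, 77.6]
tool_rot: [0.0, -0.268, 0.963, -0.0]
wrist_force: [-0.2, -1.0, 4.3]
width: 0.571
grip_force: 30.0
```

Run:
```python
from h import *
plan([431.5,219.7,210],121,3)
```

```text
at [431.8 220.   77.6] yaw 121.1 tilt 0.02 0.0 j [-0.63  0.39  0.09  2.13 -0.06  0.63  1.61] F [-0.2 -1.   4.3] w 4.97 g 30.0 t 13.0
[0.01, -0.0, -4.41, -0.0, 0.0, 0.0]
[0.01, -0.0, -4.41, 0.0, 0.0, 0.0]
[0.01, -0.0, -4.41, 0.0, 0.0, 0.0]
```

Call:
{"method": "step_arm", "body": {"increments": [[4.4, 0, 0, -2, 0, 0, 0], [4.4, 0, 0, -4, 0, 0, 0], [4.4, 0, 0, -4.2, 0, 0, 0], [4.4, 0, 0, -3.5, 0, 0, 0], [4.4, 0, 0, 0, 0, 0, 0], [4.4, 0, 0, 0, 0, 0, 0]]}}

```text
time: 13.75
tcp_pos: [430.4, 219.5, 212.8]
tool_rot: [-0.001, -0.268, 0.963, -0.0]
wrist_force: [0.2, -0.4, -3.3]
width: 0.573
grip_force: 30.0
```

Run:
```python
from h import *
plan([463,58.2,213],95,6)
```

```text
at [430.4 219.5 212.8] yaw 121.1 tilt -0.15 -0.08 j [-0.65  0.19  0.11  2.01 -0.02  0.95  1.58] F [ 0.2 -0.4 -3.3] w 4.99 g 30.0 t 13.75
[0.92, -2.58, -0.0, 0.0, -0.003, 0.076]
[0.72, -2.65, -0.0, 0.0, 0.0, 0.076]
[0.52, -2.69, -0.0, 0.0, 0.0, 0.076]
[0.32, -2.72, -0.0, 0.0, 0.0, 0.076]
[0.11, -2.74, -0.0, 0.0, 0.0, 0.076]
[-0.1, -2.74, -0.0, 0.0, 0.0, 0.076]
```

Call:
{"method": "step_arm", "body": {"increments": [[4.4, 0.92, -2.58, 0, 0, 0, 0.076], [4.4, 0.72, -2.65, 0, 0, 0, 0.076], [4.4, 0.52, -2.7, 0, 0, 0, 0.076], [4.4, 0.32, -2.72, 0, 0, 0, 0.076], [4.4, 0.1, -2.74, 0, 0, 0, 0.076], [4.4, -0.1, -2.74, 0, 0, 0, 0.076], [4.4, 0, 0, 0, 0, 0, 0], [4.4, 0, 0, 0, 0, 0, 0]]}}

```text
time: 14.75
tcp_pos: [464.2, 58.9, 214.3]
tool_rot: [-0.0, -0.043, 0.999, 0.0]
wrist_force: [0.1, -0.6, -2.2]
width: 0.57
grip_force: 30.0
```

Run:
```python
from h import *
plan([463,58.2,155],95,2)
```

```text
at [464.2  58.9 214.3] yaw 94.9 tilt -0.01 0.03 j [-0.47  0.16  0.28  2.05 -0.05  0.94  1.5 ] F [ 0.1 -0.6 -2.2] w 4.96 g 30.0 t 14.75
[0.06, -0.03, 2.97, 0.001, -0.0, -0.001]
[0.06, -0.03, 2.97, 0.0, 0.0, -0.001]
```

Call:
{"method": "step_arm", "body": {"increments": [[4.4, 0.1, -0.05, 2, 0, 0, 0], [4.4, 0, 0, 2.5, 0, 0, 0], [4.4, 0, 0, 1.5, 0, 0, 0], [4.4, 0, 0, 0, 0, 0, 0], [4.4, 0, 0, 0, 0, 0, 0], [4.4, 0, 0, 0, 0, 0, 0]]}}

```text
time: 15.5
tcp_pos: [463.9, 58.4, 155.1]
tool_rot: [0.001, -0.043, 0.999, 0.0]
wrist_force: [0.4, 0.4, -2.9]
width: 0.572
grip_force: 30.0
```

Run:
```python
from h import *
m=viewer.camera_model("wrist");p,d=viewer.grab_frame("wrist")
cv2.imwrite("pics/w5.png",p[:,:,::-1])
plan([463,58.2,140],95,2)
```

```text
at [463.8  58.3 155. ] yaw 94.9 tilt 0.09 0.03 j [-0.45  0.24  0.27  2.12 -0.09  0.79  1.54] F [-0.3 -0.2 -2.1] w 4.96 g 30.0 t 15.55
[0.04, -0.0, 0.75, 0.0, 0.002, -0.001]
[0.04, -0.0, 0.75, 0.0, 0.0, -0.001]
```

View pics/w5.png

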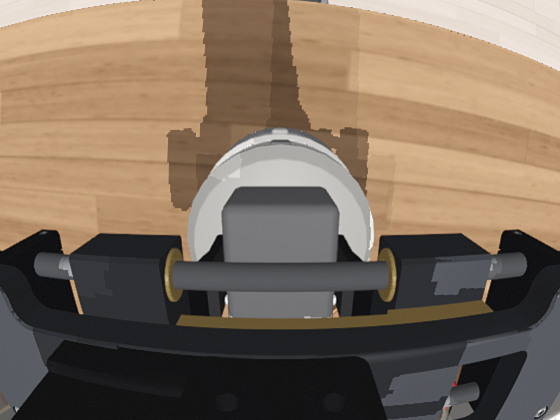

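The head is level over the bowl. The bowl's rib at (280,132) lines up with the block's centre line, so I'll lower the head slowly.

Call:
{"method": "step_arm", "body": {"increments": [[4.4, 0.07, 0, 0.5, 0, 0, 0], [4.4, 0, 0, 0.4, 0, 0, 0], [4.4, 0, 0, 0.3, 0, 0, 0], [4.4, 0, 0, 0.2, 0, 0, 0], [4.4, 0, 0, 0, 0, 0, 0], [4.4, 0, 0, 0, 0, 0, 0]]}}

```text
time: 16.3
tcp_pos: [462.4, 58.1, 140.5]
tool_rot: [-0.0, -0.043, 0.999, 0.0]
wrist_force: [-1.7, -0.3, 2.8]
width: 0.573
grip_force: 30.0
```

Run:
```python
from h import *
plan([463,58.2,134],95,2)
```

```text
at [462.4  58.1 140.5] yaw 94.9 tilt -0.02 0.01 j [-0.45  0.26  0.27  2.13 -0.1   0.76  1.55] F [-1.7 -0.3  2.8] w 4.99 g 30.0 t 16.3
[-0.03, 0.0, 0.33, 0.0, -0.0, -0.001]
[-0.03, 0.0, 0.33, 0.0, 0.0, -0.001]
```

Call:
{"method": "step_arm", "body": {"increments": [[4.4, -0.04, 0, 0.3, 0, 0, 0], [4.4, 0, 0, 0.3, 0, 0, 0], [4.4, 0, 0, 0.1, 0, 0, 0], [4.4, 0, 0, 0, 0, 0, 0], [4.4, 0, 0, 0, 0, 0, 0]]}}

```text
time: 16.92
tcp_pos: [462.7, 58.1, 133.5]
tool_rot: [-0.0, -0.043, 0.999, 0.0]
wrist_force: [-3.6, -0.7, 7.3]
width: 0.569
grip_force: 30.0
```

Run:
```python
from h import *
plan([463,58.2,133],95,2)
```

```text
at [462.7  58.1 133.5] yaw 94.9 tilt -0.04 0.01 j [-0.44  0.27  0.27  2.14 -0.11  0.74  1.55] F [-3.6 -0.7  7.3] w 4.95 g 30.0 t 16.925
[-0.02, 0.0, 0.03, 0.0, -0.001, -0.001]
[-0.02, 0.0, 0.03, 0.0, 0.0, -0.001]
```

Call:
{"method": "step_arm", "body": {"increments": [[4.4, 0, 0, 0, 0, 0, 0.1], [4.4, 0, 0, 0, 0, 0, 0.13], [4.4, 0, 0, 0, 0, 0, 0.13], [4.4, 0, 0, 0, 0, 0, 0.13], [4.4, 0, 0, 0, 0, 0, 0.13], [4.4, 0, 0, 0, 0, 0, 0]]}}

```text
time: 17.68
tcp_pos: [463.3, 58.3, 133.7]
tool_rot: [0.0, 0.264, 0.965, 0.0]
wrist_force: [-2.8, 0.6, 7.9]
width: 0.573
grip_force: 30.0
```

Run:
```python
from h import *
plan([463,58.2,133],17,4);print(ctrl.read_state()["wrist_torque"])
```

```text
at [463.3  58.3 133.7] yaw 59.4 tilt 0.04 -0.0 j [-0.55  0.28  0.4   2.14 -0.16  0.75  0.99] F [-2.8  0.6  7.9] w 4.98 g 30.0 t 17.675
[0.01, -0.01, 0.02, 0.0, 0.001, 0.185]
[0.0, -0.01, 0.02, 0.0, 0.0, 0.185]
[0.0, -0.01, 0.02, 0.0, 0.0, 0.185]
[0.0, -0.01, 0.02, 0.0, 0.0, 0.185]
[-0.20674375  0.69600597  0.18879858]
```

Turning smoothly. 0.62 rad is done, and about 0.75 more reaches the stop.

Call:
{"method": "step_arm", "body": {"increments": [[4.4, 0, 0, 0, 0, 0, 0.13], [4.4, 0, 0, 0, 0, 0, 0.13], [4.4, 0, 0, 0, 0, 0, 0.13], [4.4, 0, 0, 0, 0, 0, 0.13], [4.4, 0, 0, 0, 0, 0, 0.13], [4.4, 0, 0, 0, 0, 0, 0.07], [4.4, 0, 0, 0, 0, 0, 0], [4.4, 0, 0, 0, 0, 0, 0]]}}

```text
time: 18.68
tcp_pos: [463.8, 57.9, 133.8]
tool_rot: [0.001, 0.586, 0.81, 0.0]
wrist_force: [-2.1, -1.1, 6.2]
width: 0.575
grip_force: 30.0
```

Run:
```python
from h import *
plan([463,58.2,133],16,1);print(ctrl.read_state()["wrist_torque"])
m=viewer.camera_model("wrist");p,d=viewer.grab_frame("wrist")
cv2.imwrite("pics/w6.png",p[:,:,::-1])
```

```text
at [463.8  57.9 133.8] yaw 18.2 tilt 0.1 -0.03 j [-0.68  0.3   0.56  2.15 -0.23  0.75  0.34] F [-2.1 -1.1  6.2] w 5.0 g 30.0 t 18.675
[0.05, -0.07, 0.08, 0.002, 0.001, 0.039]
[-0.37194899  0.58881706  0.26592363]
```

View pics/w6.png

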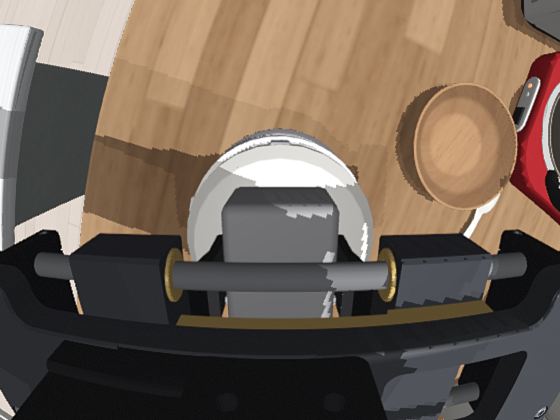

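The head is seated in the grip and turned 1.34 rad. The 0.27 N m at the wrist is about the ring spring's torque at its stop. I'll let it settle, then hand in.

Call:
{"method": "step_arm", "body": {"increments": [[4.4, 0, 0, 0.05, 0, 0, 0.02], [4.4, 0, 0, 0, 0, 0, 0], [4.4, 0, 0, 0, 0, 0, 0], [4.4, 0, 0, 0, 0, 0, 0], [4.4, 0, 0, 0, 0, 0, 0], [4.4, 0, 0, 0, 0, 0, 0]]}}

```text
time: 19.48
tcp_pos: [463.8, 57.9, 133.5]
tool_rot: [0.001, 0.594, 0.804, 0.0]
wrist_force: [-3.2, -1.1, 9.3]
width: 0.572
grip_force: 30.0
```

Run:
```python
from h import *
plan([463,58.2,133],16,1)
from cell import job
print(job.finish_job())
```

```text
at [463.8  57.9 133.5] yaw 17.1 tilt 0.1 -0.02 j [-0.68  0.3   0.56  2.15 -0.23  0.75  0.33] F [-3.2 -1.1  9.3] w 4.97 g 30.0 t 19.475
[0.05, -0.07, 0.05, 0.002, 0.001, 0.019]
the job is handed in; nothing more can be done
None
```

I handed the job in at 19.5 s with the disc flat in the bowl and the head still gripped, pressed down and turned about 1.36 rad; the hand-in returned no verdict.

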